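# Slide a cover plate out of its rack and stack it on the clamp block

## Robot

A 7-joint arm with a two-finger parallel gripper is mounted at the origin on the work surface; the furniture and walls round the work are solid. World frame = base frame: x ahead of the robot, y to its left, z up, the work surface at z = 0. Lengths are in m, angles in degrees, forces in N, time in s.
With the tool pointing down it reaches from about 0.425 to 0.875 m from the base axis. Payload 4.7 kg.
Tool frame: the origin (TCP) lies midway between the tips of the shut fingers; the grasp point (between the pads) lies 19 mm behind it; z points along the fingers, y is the line along which they close (so a half turn about z gives the same grasp; the last joint's range is limited). The gripper opens to 87 mm and grips with 3 to 60 N. Pads are 19 mm wide; open, the fingers measure 117 mm over their backs; the gripper's body (75 mm by 190 mm) begins 51 mm behind the grasp point.
Start: joints at [75.923, 18.392, -4.016, 83.108, 1.295, 78.541, -3.26], TCP at [0.167, -0.628, 0.223] pointing down, gripper open.
Joint ranges: [-163.93, 163.93], [-17.29, 119.83], [-79.2, 71.16], [3.27, 140.29], [-89.18, 269.18], [5.43, 117.66], [-154.24, 154.24]. Speed limits (degrees/s): [147.25, 147.25, 180, 180, 180, 180, 180].

## Interface

Orientations are given as [roll, pitch, yaw] about the fixed x, y, z axes, in that order (R = Rz(yaw) Ry(pitch) Rx(roll)).
In Python, from cell import env, viewer, boxes_of, masks_of gives the robot as it stands. The module is installed in compiled form; this text tells all that it offers.
- The arm moves only by the tool apply_moves, never from a script. Its argument "moves" is a list of rows, each a list of 7 numbers: the shift along the tool's x, y, z scaled (see below), then the turn, a rotation vector about the tool's x, y, z scaled (see below), then the opening, from 0 (shut) to 1 (fully open). A call has 1 to 20 rows; each row is the pose to reach, as a shift and turn from the pose commanded when the call began, along the tool's axes at that moment; what a row does not reach only later rows make up. The controller multiplies each number of a shift by 0.2 m and each number of a turn by 1.5 rad. A row lasts 1/10 s, in which the tool goes at most 50 mm and 8.59 degrees, less where a joint would pass 70% of its speed; a pose out of reach is approached as far as the arm can. A call with a number of a shift or a turn outside -1 to 1 is refused whole. A call with a gripper value outside its range is refused whole. The fingers move at their own pace and stop on an object; "grip_force" is the grip in N (left out, the last holds). Time passes only in rows, so rows that repeat a pose let the fingers close. It gives the time, the measured TCP pose, the force, the opening and the grip force at its end, in the units of the state.
- env.get_obs(): the state, without advancing time (a new reading comes with each control period).
- viewer.read_camera(name): name is "scene" or "top" or "wrist"; returns the picture (420x560x3 uint8, red, green, blue); there is no depth.
- viewer.get_calibration(name): a dict with "fov_y" (degrees; the focal length in pixels is half the picture's height over the tangent of half this angle, whatever the lens; pixels are square), "cx", "cy" (the principal point, pixels), "position" and "orientation" of the camera in the world. Camera axes: x right, y up, looking along -z (the intrinsics and any distortion apply to the point x, -y, -z); pixel columns grow to the right and rows downward; lengths in m; the calibration is good to about 2 mm. A picture is of the moment at which its call begins: read the wrist's pose just before it. get_calibration takes no time and is no camera call; for the wrist camera it gives the pose at the moment of the call.
- env.sign_off(): hands the job in; it is judged then, once.
Trained networks look in the newest picture that a camera, given by its name, has taken for a name from the list of things; names that differ only in an ending like _2 or _b are one class to them, and where a whole thing is asked for, a point or a joint stands for the part that bears it (a point fixed in the world has none). Each returns a list of dicts, best first, with "conf" (0 to 1); they miss things now and then, are a little off and sometimes report something else, mostly with a low value. They report only what shows in the picture. A call takes as long as a camera call.
- boxes_of(camera, target): "location" ([column, row] in pixels, amid what is visible of it).
- masks_of(camera, target): "pixels" (420x560 bool, what is visible of it) and "location" ([column, row] in pixels, amid what is visible of it).
The state is a dict: "time_s": time; "qpos": joint angles; "joint_velocities": joint speeds; "effort": joint torques, N m; "tool_pos": TCP position; "tool_rot": TCP orientation; "force": force on the tool from outside, world axes, zero at the start; "wrist_torque": the same for the moment, N m; "grip_width": finger opening in m; "grasp_force": force on a finger pad.
Only numpy, scipy, OpenCV 4.12 (cv2) and the standard library are available. Lean on these libraries where they do the work, as an engineer would, in place of code of your own. Each camera call takes 0.05 s, during which the arm holds its last target. There are 200 camera calls.

## Task

Two thin aluminium plates lie sunk between the rails of a low two-lane rack, where their sides cannot be gripped. Slide the solid plate (the one without the big round window) along its lane until it sticks out well over the edge at the rack's right-hand end (as the robot sees it) without tipping off, grip it by the overhanging part, and lay it flat on top of the bare brass clamp block that stands on the table to the right of the rack, centred and with its long side along the block. Leave the plate with the round window where it is in the rack.

Things in the scene. Friction and masses are not known exactly. Their poses are not given: they have to be found in the camera images.
- solid_plate_mid (a point): Centre (half-way up) of the loose solid plate: bare aluminium, 56 (x) x 140 (y) x 6 (z) mm, 0.12 kg, plain but for four small dark dots at its corners. Own y is its long axis, z up. It starts flat in either lane of the rack, along it, its ends 3 to 27 mm in from the ends of the deck. It tips off once its centre passes the deck's front edge.
- window_plate_mid (a point): Centre (half-way up) of the other plate, same outline, thickness and axes, but with a round through hole of 34 mm diameter in its middle. It lies in the other lane and must stay there.
- rack: Fixed grey deck 146 (x) x 170 (y) mm, its top 45 mm up; origin under its centre at table height. Own y runs along the lanes; the front edge is at own y = -85 mm (robot's right), with free air before it; lanes are open at both ends. Lanes are 61 mm wide, centred at own x = -34.5 and +34.5 mm, between dark rails 8 mm wide, 6 mm high (flush with the plates).
- clamp_top (a point): Centre of the top face (38 mm above the table) of the brass clamp block, a loose solid bar 110 (own x) x 38 (own y) x 38 (z) mm, 0.6 kg, on the table. Own x is its long axis, z up. The plate goes on this face and overhangs it all round: 9 mm at each long side, 15 mm at each end.

How it is judged (in metres and radians):
On the way:
1. the solid plate has been slid along its lane so that it overhangs the front edge by at least 20 mm while still lying flat on the deck (y of solid_plate_mid in the frame of rack between -0.085 and -0.035 m and z of solid_plate_mid in the frame of rack between 0.045 and 0.051 m and angle between solid_plate_mid's own z axis and vertical below 0.06 rad), for 0.2 s.
At the end, for the whole second after the job is handed in: The solid plate lies flat and at rest on the upright clamp block, its centre within 15 mm of the block's centre and its long side within 10 degrees of the block's; the window plate is within 15 mm of where it began (horizontal distance between solid_plate_mid and clamp_top below 0.015 m and z of solid_plate_mid in the frame of clamp_top between 0.0005 and 0.006 m and angle between the y axis of solid_plate_mid and the x axis of clamp_top, either way round below 0.18 rad and angle between each of solid_plate_mid, clamp_top's own z axis and vertical below 0.06 rad and linear speed of solid_plate below 0.02 m/s and distance of window_plate_mid from where it was at the start of the episode below 0.015 m); the robot touches nothing.
It fails at once if the plate with the round window is moved more than 20 mm (distance of window_plate_mid from where it was at the start of the episode above 0.02 m).
It also fails if it takes over 56 s, if anything falls off the work surface, if the arm or the gripper's body presses on something with over 40 N, if the wrist force passes 120 N, or if a joint passes its speed limit or range.

## Working session

There is one attempt and no reset: what is moved stays moved. The work goes in short steps, Python scripts to look and compute and a tool call to move; the robot and the scene stay as the last step left them, time stands still between calls to the robot, and variables do not carry over. Pictures are saved under pics/ and viewed, at most 10 in all, crops included, and the job is handed in when it is done.

Besides the shell and the picture viewer there is one more tool, called after "Emit:" by a JSON object that holds its "method" and its "body". apply_moves: Moves the arm, as the interface text tells. Shifts and turns lie within -1 to 1; 1 stands for 0.2 m of shift or 1.5 rad of turn. Its arguments: {"type":"object","properties":{"moves":{"type":"array","items":{"type":"array","items":{"type":"number","minimum":-1,"maximum":1}}},"grip_force":{"type":"number"}},"required":["moves"]}

```bash
mkdir -p pics; cat > h.py <<'E'
import numpy as np, cv2
from cell import env, viewer, boxes_of, masks_of
from scipy.spatial.transform import Rotation as R
def cal(n):
    c=viewer.get_calibration(n); return c
def save(n,f):
    im=viewer.read_camera(n); cv2.imwrite('pics/'+f,im[:,:,::-1]); return im
def rot(o):
    o=np.array(o,float)
    if o.shape==(3,3): return o
    if o.shape==(3,): return R.from_euler('xyz',o,degrees=True).as_matrix()
    raise Exception(o)
def unproj(c,px,z):
    f=210/np.tan(np.radians(c['fov_y']/2)); px=np.atleast_2d(px).astype(float)
    d=np.c_[(px[:,0]-c['cx'])/f,-(px[:,1]-c['cy'])/f,-np.ones(len(px))]@rot(c['orientation']).T
    p=np.array(c['position']); t=(z-p[2])/d[:,2]
    return p+d*t[:,None]
E
python3 - <<'E'
from h import *
print(env.get_obs())
ims=[]
for n in ['scene','top']:
    print(n,cal(n)); ims.append(save(n,n+'0.png'))
    for t in ['solid_plate_mid','window_plate_mid','rack','clamp_top']:
        c=cal(n)
        for m in masks_of(n,t)[:2]:
            ys,xs=np.nonzero(m['pixels']); r=cv2.minAreaRect(np.c_[xs,ys].astype(np.float32))
            print(t,round(m['conf'],2),m['location'],len(xs),r)
print(cal('wrist'))
E
```

```text
{'time_s': 0.0, 'qpos': array([75.92145407, 18.43880716, -4.0146598 , 83.17496909,  1.29594166,
       78.54144894, -3.26131913]), 'joint_velocities': array([ 0.02500779, -0.0334441 , -0.00782303,  0.0127658 , -0.02756281,
        0.06274816,  0.07610282]), 'effort': array([ 7.66321159e-05, -4.91289783e+01, -4.04128879e-01, -3.12522411e+01,
       -6.40806416e-02,  4.39082785e-02,  2.06692084e-04]), 'tool_pos': array([ 0.16677924, -0.62766127,  0.22146368]), 'tool_rot': array([-1.79890068e+02,  7.00725060e-03,  1.48863454e+01]), 'force': array([-0.41483449,  0.18512452,  0.32008345]), 'wrist_torque': array([ 0.02631889,  0.02344281, -0.0764685 ]), 'grasp_force': 0.0, 'grip_width': 0.08673660555965151}
scene {'fov_y': 45.942205999861, 'cx': 289.62184746237097, 'cy': 211.62137158384888, 'position': array([-0.00629215,  0.34728712,  0.73800589]), 'orientation': array([  44.59134604,   -0.28175441, -123.81133287])}
solid_plate_mid 0.97 [190.3, 252.2] 1940 ((190.7379608154297, 250.00567626953125), (25.76072120666504, 81.48690795898438), 64.79888153076172)
window_plate_mid 0.59 [202.7, 270
[... 655 characters left out ...]
197784423828), (26.672590255737305, 66.25870513916016), 87.79740142822266)
window_plate_mid 0.64 [189.9, 221.8] 1701 ((195.48524475097656, 232.61595153808594), (29.170740127563477, 69.87141418457031), 87.79740142822266)
rack 0.73 [193.8, 217.8] 2603 ((195.17593383789062, 216.70388793945312), (72.26513671875, 83.55654907226562), 89.01223754882812)
clamp_top 0.59 [358.2, 203.9] 1065 ((356.91888427734375, 201.5135040283203), (53.59406661987305, 20.714269638061523), 80.53767395019531)
{'fov_y': 66.7836532912724, 'cx': 280.13774978392433, 'cy': 212.20713895502095, 'position': array([ 0.24826506, -0.60644839,  0.38554042]), 'orientation': array([-1.78707869e+01,  1.39528036e-02, -7.51012215e+01])}
```

View pics/top0.png

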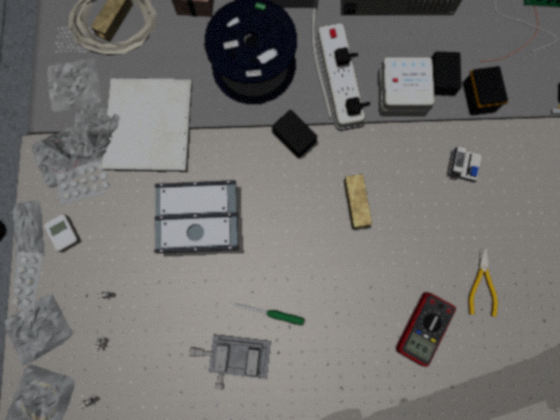

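View pics/scene0.png

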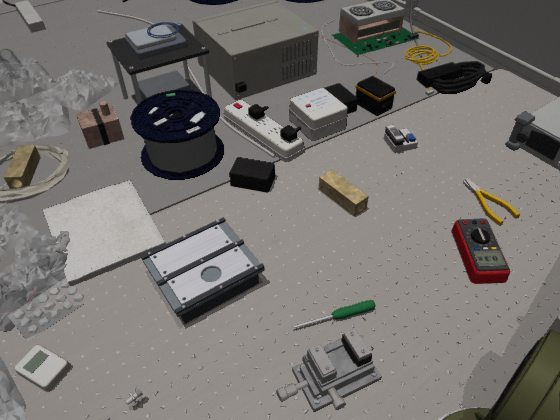

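The top view shows the rack at about (196,216), the solid plate in the far (upper) lane at (195,199), the window plate in the near lane at (195,232), and the bare brass block at (358,202). The scene view agrees.

```bash
python3 - <<'E'
from h import *
im=cv2.imread('pics/top0.png'); cv2.imwrite('pics/c1.png',cv2.resize(im[165:265,145:385],None,fx=3.3,fy=3.3,interpolation=cv2.INTER_CUBIC))
c=cal('top')
print('plates',unproj(c,[[193,199.8],[195.5,232.6],[195.2,216.7]],0.051))
print('clamp',unproj(c,[[357,201.5]],0.038))
s=cal('scene')
print('scene',unproj(s,[[190.7,250],[210,274]],0.051),unproj(s,[[342.3,192]],0.03))
print(env.get_obs()['time_s'])
E
```

```text
plates [[0.57515241 0.16788406 0.051     ]
 [0.50609806 0.16226262 0.051     ]
 [0.53928098 0.16308117 0.051     ]]
clamp [[ 0.56415682 -0.17377215  0.038     ]]
scene [[0.57239904 0.1707716  0.051     ]
 [0.50473653 0.16680985 0.051     ]] [[ 0.55873419 -0.16782279  0.03      ]]
0.5
```

View pics/c1.png

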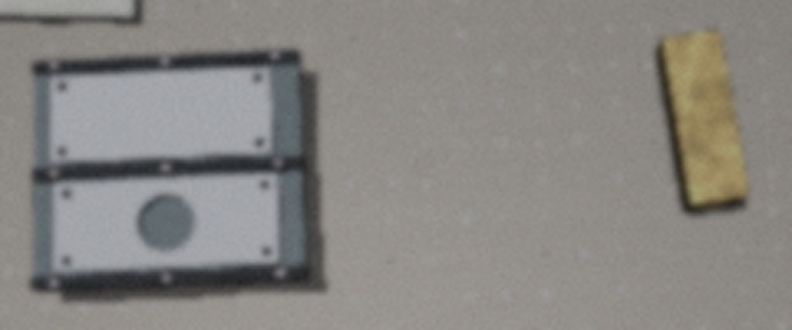

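```bash
python3 - <<'E'
from h import *
c=cal('top')
f=lambda L,z: unproj(c,np.array(L)/3.3+[145,165],z)
def yaw(d): return np.degrees(np.arctan2(d[1],d[0]))
for L in ([(62,87),(258,77),(63,151),(259,142)],[(67,193),(265,184),(66,261),(267,251)]):
    P=f(L,.051); print(P.mean(0),yaw(P[0]-P[1]),yaw(P[2]-P[3]),np.linalg.norm(P[0]-P[1]))
P=f([(34,68),(298,57),(33,284),(303,273)],.051); print('rails',P,yaw(P[0]-P[1]),yaw(P[2]-P[3]))
P=f([(663,40),(720,32),(746,200),(690,207)],.038); print('block',P.mean(0),yaw(P[0]-P[3]),yaw(P[1]-P[2]),np.linalg.norm(P[0]-P[3]),np.linalg.norm(P[0]-P[1]))
o=env.get_obs();print(o['tool_pos'],o['tool_rot'],o['qpos'])
Rt=rot(o['tool_rot'])
for t,y in (([.579,.275,.20],94),):
    print(Rt.T@(np.array(t)-o['tool_pos'])/.2, R.from_matrix(Rt.T@R.from_euler('xyz',[180,0,y],degrees=True).as_matrix()).as_rotvec()/1.5)
E
```

```text
[0.57557785 0.16659751 0.051     ] 91.25870144462945 90.98211302361632 0.12430451913484017
[0.50671515 0.16255259 0.051     ] 90.97027534732368 91.24138204634536 0.1238746474747183
rails [[0.6079788  0.24726323 0.051     ]
 [0.61003234 0.07946497 0.051     ]
 [0.47044633 0.24480137 0.051     ]
 [0.47257957 0.07779218 0.051     ]] 90.70115899121764 90.73180933373669
block [ 0.56509567 -0.17700084  0.038     ] 5.731097540420847 4.946512184107222 0.10921376393043104 0.036947454302335946
[ 0.16696004 -0.62817321  0.22254244] [-1.79999037e+02  3.10917007e-03  1.48896412e+01] [75.92161055 18.39288204 -4.01718283 83.11135351  1.29548876 78.54190033
 -3.25875312]
[ 3.15141791 -3.83484793  0.11260566] [-3.43438842e-05  2.25001217e-05 -9.20490822e-01]
```

Emit:
{"method": "apply_moves", "body": {"moves": [[1,-1,0,0,0,-0.46,0],[1,-1,0,0,0,-0.46,0],[1,-1,0,0,0,-0.46,0],[1,-1,0,0,0,-0.46,0],[1,-1,0,0,0,-0.46,0],[1,-1,0,0,0,-0.46,0],[1,-1,0,0,0,-0.46,0],[1,-1,0,0,0,-0.46,0]]}}

```text
time_s: 1.3
tool_pos: [0.3091, -0.3835, 0.223]
tool_rot: [180.0, 0.1, 54.5]
force: [0.5, -0.6, 0.5]
grip_width: 0.0309
grasp_force: 0.0
```

Emit:
{"method": "apply_moves", "body": {"moves": [[1,0,0,0,0,-0.426,0],[1,0,0,0,0,-0.426,0],[1,0,0,0,0,-0.426,0],[1,0,0,0,0,-0.426,0],[1,0,0,0,0,-0.426,0],[1,0,0,0,0,-0.426,0]]}}

```text
time_s: 1.9
tool_pos: [0.4255, -0.2215, 0.2226]
tool_rot: [-180.0, 0.0, 91.1]
force: [-0.8, -1.0, 0.3]
grip_width: 0.0008
grasp_force: 0.0
```

Emit:
{"method": "apply_moves", "body": {"moves": [[1,0.75,0,0,0,0,0],[1,0.75,0,0,0,0,0],[1,0.75,0,0,0,0,0],[1,0.75,0,0,0,0,0],[1,0.75,0,0,0,0,0],[1,0.75,0,0,0,0,0]]}}

```text
time_s: 2.5
tool_pos: [0.5739, -0.013, 0.2219]
tool_rot: [179.9, -0.3, 91.3]
force: [-0.7, 1.1, 0.3]
grip_width: 0.0002
grasp_force: 0.0
```

```bash
python3 - <<'E'
from h import *
print(env.get_obs()['tool_pos'],cal('wrist')); save('wrist','w1.png')
E
```

```text
[ 0.57394398 -0.01303707  0.2218558 ] {'fov_y': 66.7836532912724, 'cx': 280.13774978392433, 'cy': 212.20713895502095, 'position': array([0.57148812, 0.07061743, 0.38532888]), 'orientation': array([-17.48221425,   0.02265907,   1.31404444])}
```

View pics/w1.png

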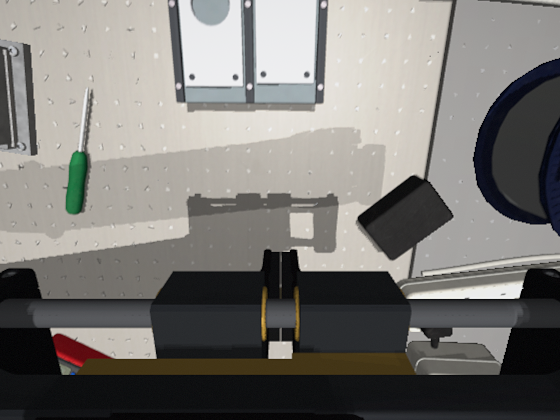

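Wrist view: the solid plate is in the right lane, its front end at row ~84 and its dots at (263,75) and (309,75). The deck front edge is at row ~103, with rail ends at (181,101), (249,101) and (321,101).

```bash
python3 - <<'E'
from h import *
c=cal('wrist')
print(unproj(c,[(263,75),(309,75),(285,84)],.051)); print(unproj(c,[(181,101),(249,101),(321,101)],.051)); print(unproj(c,[(280,103)],.045))
E
```

```text
[[0.55272881 0.09976602 0.051     ]
 [0.59720531 0.10062834 0.051     ]
 [0.57419974 0.09208388 0.051     ]]
[[0.4715991  0.07442333 0.051     ]
 [0.53894829 0.07573986 0.051     ]
 [0.61019283 0.07713253 0.051     ]]
[[0.56964938 0.07459799 0.045     ]]
```

Emit:
{"method": "apply_moves", "body": {"moves": [[1,0.04,0,0,0,0,0],[1,0.04,0,0,0,0,0],[1,0.04,0,0,0,0,0],[1,0.04,0,0,0,0,0],[1,0.04,0,0,0,0,0]]}}

```text
time_s: 3.05
tool_pos: [0.5745, 0.1878, 0.2225]
tool_rot: [-180.0, -0.2, 91.4]
force: [-0.5, -0.4, 0.2]
grip_width: 0.0002
grasp_force: 0.0
```

Emit:
{"method": "apply_moves", "body": {"moves": [[0.42,0,0,0,0,0,0],[0.42,0,0,0,0,0,0],[0.42,0,0.2,0,0,0,0],[0.42,0,0.4,0,0,0,0],[0.42,0,0.6,0,0,0,0],[0.42,0,0.75,0,0,0,0],[0.42,0,0.82,0,0,0,0],[0.42,0,0.82,0,0,0,0],[0.42,0,0.82,0,0,0,0]]}}

```text
time_s: 3.95
tool_pos: [0.5759, 0.2648, 0.0597]
tool_rot: [179.9, 0.0, 90.9]
force: [0.3, -0.3, 0.3]
grip_width: 0.0004
grasp_force: 0.0
```

Emit:
{"method": "apply_moves", "body": {"moves": [[0,0,0.052,0,0,0,0],[0,0,0.052,0,0,0,0],[0,0,0.052,0,0,0,0],[-0.03,0,0.052,0,0,0,0],[-0.06,0,0.052,0,0,0,0],[-0.09,0,0.052,0,0,0,0],[-0.12,0,0.052,0,0,0,0],[-0.15,0,0.052,0,0,0,0],[-0.18,0,0.052,0,0,0,0],[-0.21,0,0.052,0,0,0,0],[-0.24,0,0.052,0,0,0,0],[-0.27,0,0.052,0,0,0,0],[-0.3,0,0.052,0,0,0,0],[-0.32,0,0.052,0,0,0,0],[-0.34,0,0.052,0,0,0,0],[-0.34,0,0.052,0,0,0,0]]}}

```text
time_s: 5.55
tool_pos: [0.5758, 0.1968, 0.0479]
tool_rot: [-180.0, 0.1, 91.0]
force: [-0.9, 0.2, -0.3]
grip_width: 0.0005
grasp_force: 0.0
```

```bash
python3 - <<'E'
from h import *
im=save('top','t2.png'); cv2.imwrite('pics/c2.png',cv2.resize(im[165:265,145:385,::-1],None,fx=3.3,fy=3.3,interpolation=cv2.INTER_CUBIC))
print(env.get_obs()['tool_pos'],env.get_obs()['force'])
E
```

```text
[0.57567158 0.19720793 0.04791775] [-0.02096086 -0.0121278  -0.50052331]
```

View pics/c2.png

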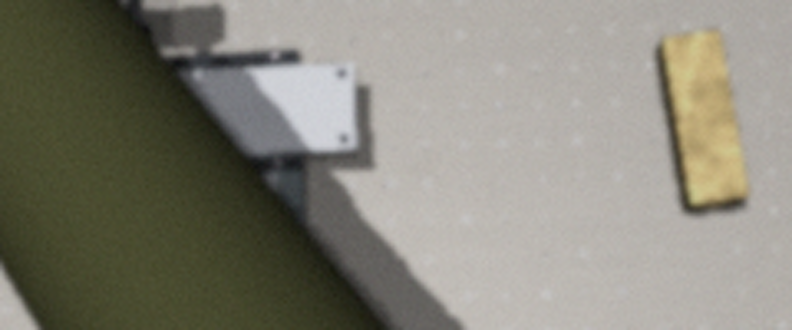

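The plate's front end moved from crop x=272 to 357, about 54 mm, so it now overhangs about 36 mm. I'll push it another 11 mm.

Emit:
{"method": "apply_moves", "body": {"moves": [[-0.02,0,0,0,0,0,0],[-0.04,0,0,0,0,0,0],[-0.055,0,0,0,0,0,0],[-0.055,0,0,0,0,0,0],[-0.055,0,0,0,0,0,0],[0,0,-0.01,0,0,0,0],[0.02,0,-0.3,0,0,0,0],[0.02,0,-0.6,0,0,0,0],[0.02,0,-0.6,0,0,0,0]]}}

```text
time_s: 6.5
tool_pos: [0.5775, 0.2052, 0.1737]
tool_rot: [179.6, -0.2, 91.1]
force: [0.5, 0.3, 0.1]
grip_width: 0.0003
grasp_force: 0.0
```

Emit:
{"method": "apply_moves", "body": {"moves": [[-0.25,0,-0.1,0,0,0,0.5],[-0.5,0,-0.1,0,0,0,1],[-0.75,0,-0.1,0,0,0,1],[-0.9,0,-0.1,0,0,0,1],[-0.9,0,-0.1,0,0,0,1],[-0.9,0,-0.1,0,0,0,1]]}}

```text
time_s: 7.1
tool_pos: [0.579, 0.0221, 0.1883]
tool_rot: [180.0, -0.0, 91.0]
force: [0.5, 0.4, 0.2]
grip_width: 0.0405
grasp_force: 0.0
```

```bash
python3 - <<'E'
from h import *
print(cal('wrist')['position'],env.get_obs()['tool_pos']); save('wrist','w2.png')
E
```

```text
[0.57715297 0.10655925 0.35133317] [0.57899756 0.02211389 0.18828184]
```

View pics/w2.png

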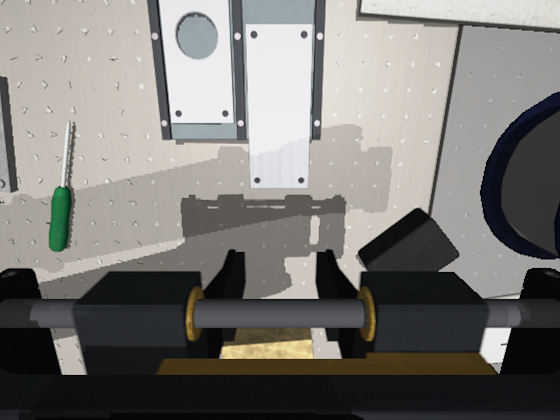

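The solid plate sticks out: its front end is at row 188, its dots are at (257,181), (305,181), (253,34) and (304,34), and the deck edge is at row ~138.

```bash
python3 - <<'E'
from h import *
c=cal('wrist')
P=unproj(c,[(257,181),(305,181),(253,34),(304,34)],.051); print(P,P.mean(0)); print(unproj(c,[(280,188)],.051),unproj(c,[(165,137),(318,137)],.049),unproj(c,[(240,123),(318,123)],.051))
print(np.degrees(np.arctan2(*(P[2:].mean(0)-P[:2].mean(0))[[1,0]])))
o=env.get_obs();print(o['tool_pos'],o['tool_rot'],o['grip_width'])
E
```

```text
[[0.55555342 0.04302138 0.051     ]
 [0.60162828 0.04393629 0.051     ]
 [0.5525061  0.16868451 0.051     ]
 [0.59533373 0.16951695 0.051     ]] [0.57625538 0.10628978 0.051     ]
[[0.57776709 0.03657258 0.051     ]] [[0.47023116 0.0824324  0.049     ]
 [0.61203548 0.08522867 0.049     ]] [[0.54023742 0.09639262 0.051     ]
 [0.61110915 0.09778721 0.051     ]]
92.129417737237
[0.57888699 0.02369938 0.18837171] [ 1.79983175e+02 -6.08373555e-02  9.11138969e+01] 0.04469728987328685
```

Emit:
{"method": "apply_moves", "body": {"moves": [[0.16,-0.005,0,0,0,0,1],[0.16,-0.005,0.1,0,0,0,1],[0.16,-0.005,0.2,0,0,0,1],[0.16,-0.005,0.2,0,0,0,1],[0.16,-0.005,0.3,0,0,0,1],[0.16,-0.005,0.45,0,0,0,1],[0.16,-0.005,0.6,0,0,0,1],[0.16,-0.005,0.7,0,0,0,1],[0.16,-0.005,0.79,0,0,0,1],[0.16,-0.005,0.79,0,0,0,1],[0.16,-0.005,0.79,0,0,0,1]]}}

```text
time_s: 8.25
tool_pos: [0.5778, 0.0551, 0.0311]
tool_rot: [180.0, -0.0, 91.1]
force: [0.4, 0.4, 0.3]
grip_width: 0.0872
grasp_force: 0.0
```

Emit:
{"method": "apply_moves", "body": {"moves": [[0,0,0.005,0,0,0,0.7],[0,0,0.005,0,0,0,0.6],[0,0,0.005,0,0,0,0.5],[0,0,0.005,0,0,0,0.5],[0,0,0.005,0,0,0,0.4],[0,0,0.005,0,0,0,0.3],[0,0,0.005,0,0,0,0.3],[0,0,0.005,0,0,0,0.3],[0,0,0.005,0,0,0,0.3],[0,0,0.005,0,0,0,0.3]], "grip_force": 40}}

```text
time_s: 9.25
tool_pos: [0.5774, 0.0538, 0.0292]
tool_rot: [180.0, 0.0, 91.0]
force: [0.1, -0.6, 1.4]
grip_width: 0.0553
grasp_force: 40.0
```

Emit:
{"method": "apply_moves", "body": {"moves": [[0,0,-0.03,0,0,0,0.3],[0,0,-0.06,0,0,0,0.3],[0,0,-0.1,0,0,0,0.3],[-0.1,0,-0.2,0,0,0,0.3],[-0.2,0,-0.3,0,0,0,0.3],[-0.35,0,-0.4,0,0,0,0.3],[-0.5,0,-0.5,0,0,0,0.3],[-0.5,0,-0.5,0,0,0,0.3],[-0.5,0,-0.5,0,0,0,0.3]]}}

```text
time_s: 10.15
tool_pos: [0.5794, -0.0469, 0.13]
tool_rot: [179.9, 0.0, 90.9]
force: [0.6, 0.2, -1.2]
grip_width: 0.055
grasp_force: 40.0
```

```bash
python3 - <<'E'
from h import *
o=env.get_obs();print(cal('wrist'),o['tool_pos'],o['tool_rot'],o['qpos'],o['grasp_force']); save('wrist','w3.png')
E
```

```text
{'fov_y': 66.7836532912724, 'cx': 280.13774978392433, 'cy': 212.20713895502095, 'position': array([0.57746172, 0.03770689, 0.29297253]), 'orientation': array([-1.78154723e+01,  1.87914506e-03,  9.23539570e-01])} [ 0.57942334 -0.046907    0.12998035] [1.79927615e+02 1.61440411e-02 9.09088895e+01] [ 38.58865302  18.6954745  -43.33245868  98.68095158  13.74399416
  68.00168987  -7.50629964] 40.00015986151993
```

View pics/w3.png

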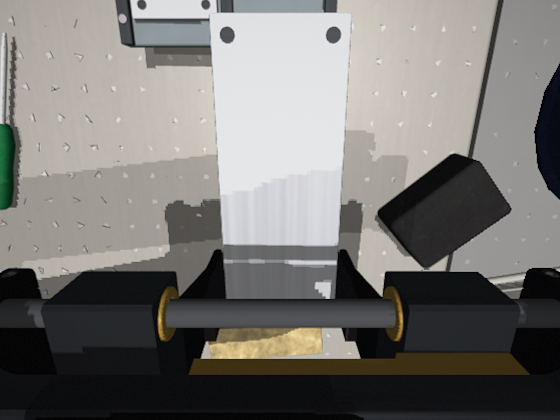

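```bash
python3 - <<'E'
from h import *
c=cal('wrist'); o=env.get_obs(); Rt=rot(o['tool_rot'])
for z in (.142,.147,.152,.157):
    P=unproj(c,[(227,35),(333,35),(213,14),(350,14)],z); L=(P-o['tool_pos'])@Rt
    print(z,np.linalg.norm(P[0]-P[1]),np.linalg.norm(P[2]-P[3]),L[:,:2].round(4).tolist())
E
```

```text
0.142 0.04458401301812842 0.05660706241848896 [[0.1146, -0.023], [0.1146, 0.0216], [0.1224, -0.0284], [0.1223, 0.0282]]
0.147 0.04310135586782839 0.05472457450027186 [[0.1136, -0.0222], [0.1136, 0.0209], [0.1211, -0.0275], [0.1211, 0.0273]]
0.152 0.04161869871752814 0.05284208658205477 [[0.1126, -0.0215], [0.1126, 0.0201], [0.1198, -0.0265], [0.1198, 0.0263]]
0.157 0.04013604156722799 0.050959598663837674 [[0.1116, -0.0207], [0.1116, 0.0194], [0.1186, -0.0256], [0.1186, 0.0254]]
```

The plate is held with its centre about 52 mm ahead of the TCP along tool x, with a slight droop. Next I turn it and carry it above the block.

Emit:
{"method": "apply_moves", "body": {"moves": [[-0.03,-0.015,0,0,0,0.03,0.3],[-0.06,-0.03,0,0,0,0.08,0.3],[-0.1,-0.05,0,0,0,0.14,0.3],[-0.14,-0.07,0,0,0,0.2,0.3],[-0.18,-0.09,0,0,0,0.26,0.3],[-0.22,-0.11,0,0,0,0.32,0.3],[-0.26,-0.13,0,0,0,0.38,0.3],[-0.3,-0.15,0,0,0,0.44,0.3],[-0.34,-0.17,0,0,0,0.5,0.3],[-0.38,-0.19,0,0,0,0.56,0.3],[-0.42,-0.21,0,0,0,0.62,0.3],[-0.46,-0.23,0,0,0,0.68,0.3],[-0.5,-0.25,0,0,0,0.74,0.3],[-0.54,-0.27,0,0,0,0.8,0.3],[-0.58,-0.29,0,0,0,0.86,0.3],[-0.62,-0.31,0,0,0,0.92,0.3],[-0.65,-0.33,0,0,0,0.97,0.3],[-0.665,-0.34,0,0,0,0.996,0.3],[-0.665,-0.34,0,0,0,0.996,0.3],[-0.665,-0.34,0,0,0,0.996,0.3]]}}

```text
time_s: 12.2
tool_pos: [0.5133, -0.1793, 0.1287]
tool_rot: [-180.0, 0.0, 5.5]
force: [-0.1, 0.0, -1.7]
grip_width: 0.055
grasp_force: 40.0
```

```bash
python3 - <<'E'
from h import *
o=env.get_obs();c=cal('wrist');print(o['tool_pos'],o['tool_rot'],o['qpos'],o['grasp_force'])
a=save('scene','s4.png'); b=save('top','t4.png'); w=save('wrist','w4.png')
f=lambda i:cv2.resize(i[:,:,::-1],None,fx=1.9,fy=1.9,interpolation=cv2.INTER_CUBIC)
cv2.imwrite('pics/c4.png',np.hstack([f(a[100:280,250:450]),f(b[120:300,270:470])]))
E
```

```text
[ 0.51334111 -0.17932284  0.12872774] [-1.79963616e+02  3.92311093e-02  5.51252938e+00] [ 42.09272296  11.3537001  -28.36537061 104.22041729   5.85684476
  65.92092838 -72.69047166] 40.000161956995726
```

View pics/c4.png

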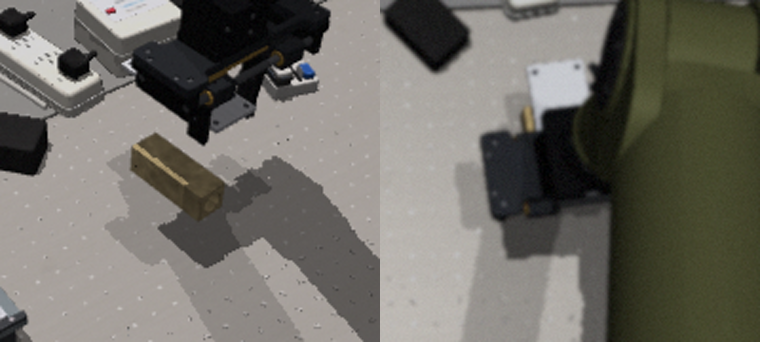

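View pics/w4.png

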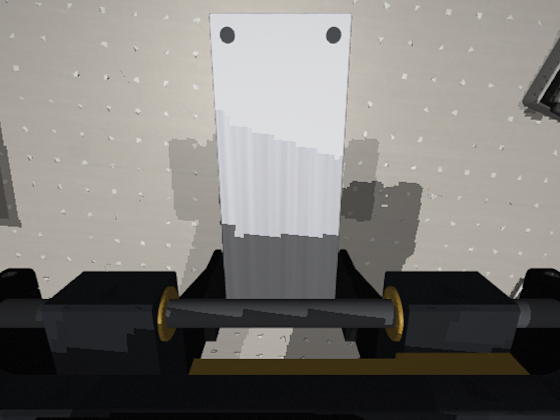

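Emit:
{"method": "apply_moves", "body": {"moves": [[0,0,0.08,0,0,0,0.3],[0,0,0.16,0,0,0,0.3],[0,0,0.24,0,0,0,0.3],[0,0,0.32,0,0,0,0.3],[0,0,0.39,0,0,0,0.3],[0,0,0.44,0,0,0,0.3],[0,0,0.47,0,0,0,0.3],[0,0,0.47,0,0,0,0.3],[0,0,0.47,0,0,0,0.3]]}}

```text
time_s: 13.25
tool_pos: [0.5139, -0.1803, 0.0355]
tool_rot: [180.0, -0.0, 5.4]
force: [-1.4, -0.1, -0.7]
grip_width: 0.0554
grasp_force: 40.0
```

```bash
python3 - <<'E'
from h import *
print(env.get_obs()['tool_pos'])
a=save('scene','s5.png')
f=lambda i:cv2.resize(i[:,:,::-1],None,fx=4,fy=4,interpolation=cv2.INTER_CUBIC)
cv2.imwrite('pics/c5.png',f(a[120:250,270:460]))
E
```

```text
[ 0.51392944 -0.18034319  0.03553422]
```

View pics/c5.png

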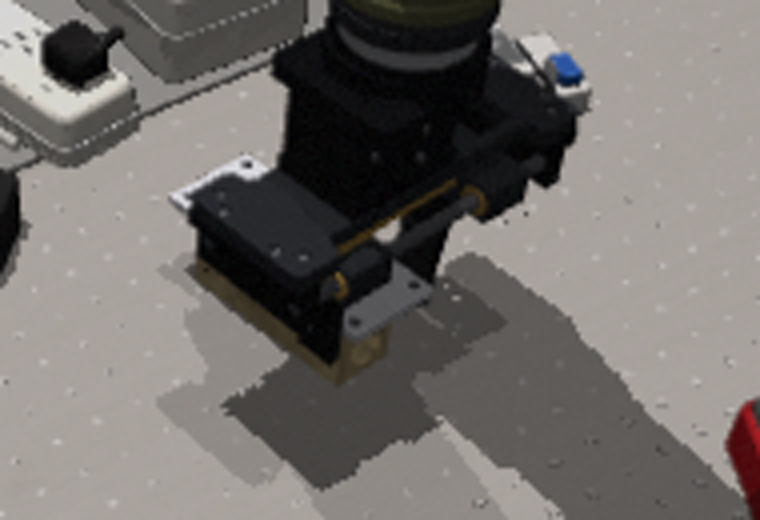

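The plate is over the block, with an overhang at the near end and a finger on each side. Lowering slowly.

Emit:
{"method": "apply_moves", "body": {"moves": [[0,0,0.01,0,0,0,0.3],[0,0,0.02,0,0,0,0.3],[0,0,0.03,0,0,0,0.3],[0,0,0.04,0,0,0,0.3],[0,0,0.05,0,0,0,0.3],[0,0,0.05,0,0,0,0.3]]}}

```text
time_s: 13.9
tool_pos: [0.5132, -0.1802, 0.0247]
tool_rot: [-180.0, 0.0, 5.4]
force: [-0.2, 0.2, -0.8]
grip_width: 0.0553
grasp_force: 40.0
```

Emit:
{"method": "apply_moves", "body": {"moves": [[0,0,0.005,0,0,0,0.3],[0,0,0.01,0,0,0,0.3],[0,0,0.012,0,0,0,0.3],[0,0,0.012,0,0,0,0.3],[0,0,0.012,0,0,0,0.3]]}}

```text
time_s: 14.4
tool_pos: [0.5136, -0.1803, 0.0228]
tool_rot: [180.0, -0.0, 5.4]
force: [0.5, -0.2, -0.6]
grip_width: 0.0552
grasp_force: 40.0
```

Emit:
{"method": "apply_moves", "body": {"moves": [[0,0,0,0,0,0,0.66],[0,0,0,0,0,0,0.7],[0,0,0,0,0,0,0.8],[0,0,0,0,0,0,0.85],[0,0,0,0,0,0,0.85],[0,0,0,0,0,0,0.85],[0,0,-0.1,0,0,0,0.85],[0,0,-0.3,0,0,0,0.85],[0,0,-0.5,0,0,0,0.85],[0,0,-0.7,0,0,0,0.85],[-0.3,0,-0.9,0,0,0,0.85],[-0.5,0,-0.9,0,0,0,0.85],[-0.5,0,-0.9,0,0,0,0.85],[-0.5,0,-0.9,0,0,0,0.85]]}}

```text
time_s: 15.8
tool_pos: [0.413, -0.1906, 0.2035]
tool_rot: [179.9, -0.0, 5.3]
force: [-0.3, 0.4, 1.0]
grip_width: 0.0743
grasp_force: 0.0
```

```bash
python3 - <<'E'
from h import *
print(env.get_obs()['tool_pos'])
for n in ['wrist','scene','top']:
    save(n,n+'6.png'); c=cal(n)
    for t,z in (('solid_plate_mid',.044),('clamp_top',.03),('window_plate_mid',.051)):
        for m in masks_of(n,t)[:1]:
            ys,xs=np.nonzero(m['pixels']); P=unproj(c,np.c_[xs,ys],z)[:,:2]
            r=cv2.minAreaRect((P*1000).astype(np.float32)); print(n,t,round(m['conf'],2),len(xs),r)
E
```

```text
[ 0.41299044 -0.19063647  0.20348673]
wrist solid_plate_mid 0.58 6869 ((541.7991333007812, -176.8994598388672), (94.47590637207031, 55.888851165771484), 5.5028605461120605)
scene solid_plate_mid 0.71 1352 ((562.197021484375, -173.31053161621094), (143.35621643066406, 64.80054473876953), 5.348907470703125)
scene clamp_top 0.9 300 ((548.9889526367188, -145.82037353515625), (112.69661712646484, 18.40103530883789), 6.698912143707275)
scene window_plate_mid 0.7 1939 ((504.7993469238281, 165.5458526611328), (58.609458923339844, 141.39064025878906), 1.699722170829773)
top solid_plate_mid 0.62 1841 ((565.0457763671875, -175.5233154296875), (144.948486328125, 58.68885803222656), 5.969886302947998)
top window_plate_mid 0.68 1688 ((506.44329833984375, 164.6311798095703), (142.31222534179688, 58.349281311035156), 89.78926849365234)
```

```bash
python3 -c "
from cell import env
print(env.sign_off())"
```

```text
the job is handed in; nothing more can be done
None
```

I handed the job in at about 16 s: the solid plate lies on the brass block, by camera within about 5 mm of centre and 1° of its long axis, and the window plate shows no movement. The hand-in returned no verdict.

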